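# Turn the green circuit board over under the bench shelf

## Robot

A 6-joint arm with a two-finger parallel gripper is mounted at the origin on the work surface. World frame = base frame: x ahead of the robot, y to its left, z up, the work surface at z = 0. Lengths are in m, angles in rad, forces in N, time in s.
With the tool pointing down it reaches from about 0.4 to 0.925 m from the base axis. Payload 12.5 kg.
Tool frame: the origin (TCP) lies at the very end of the fingers, on their centre line; the grasp point (between the pads) lies 19 mm behind it (env.grip_depth is the distance from the TCP to the grasp point, in m); z points along the fingers, y is the direction in which the jaws open and shut (so a half turn about z gives the same grasp; the last joint's range is limited). The gripper opens to 95 mm and grips with 3 to 60 N. Pads are 20 mm wide; open, the fingers measure 119 mm over their backs; the gripper's body (75 mm by 180 mm) begins 59 mm behind the grasp point.
Start: joints at [1.233, 0.491, 1.559, -0, 1.092, -0.106], TCP at [0.144, 0.608, 0.215] pointing down, gripper open.
Joint ranges: [-3.1, 3.1], [-0.84, 2.19], [0.05, 2.79], [-1.13, 4.28], [0.06, 2.93], [-2.69, 2.69]. Speed limits (rad/s): [2.22, 2.22, 2.79, 3.14, 3.14, 3.14].

## Interface

Orientations are given as [roll, pitch, yaw] about the fixed x, y, z axes, in that order (R = Rz(yaw) Ry(pitch) Rx(roll)).
In Python, from station import env gives the robot as it stands. Calls block until the motion is done:
- env.movep(position, orientation): joint-space move of the TCP to a pose.
- env.servo_line(position, frame=None, rate=0.15, force_limit=None): straight line of the TCP; frame=None keeps the orientation; rate is the mean speed in m/s. With force_limit (N) it stops when the force on the tool has changed by that much, and returns True; else False.
- env.move_j(angles): joint-space move.
- env.open() and env.grab(strength=None): open the fingers fully, or close them until they stop; strength is the grip in N (None keeps the last).
- env.wait(seconds).
- env.ik(position, orientation): joint angles nearest the present ones, or None.
- env.read_state(): the state.
- env.snapshot(name): name is "scene" or "top" or "wrist"; returns the picture (384x512x3 uint8, red, green, blue); there is no depth.
- env.camera_model(name): a dict with "vfov" (degrees; the focal length in pixels is half the picture's height over the tangent of half this angle, whatever the lens; pixels are square), "cx", "cy" (the principal point, pixels), "R" (3x3) and "t" (3): a world point X has camera coordinates R X + t; the wrist camera has in their place "hand_eye" (4x4, takes a point from camera to tool coordinates, whose origin is the TCP and whose axes are the flange's). Camera axes: x right, y down, z forward; pixel columns grow to the right and rows downward; lengths in m; the calibration is good to about 2 mm. A picture is of the moment at which its call begins: read the wrist's pose just before it. camera_model takes no time and is no camera call.
A pose or a line that the arm cannot do raises env.PlanningError and nothing moves.
- env.job_done(): hands the job in, once; it reports no verdict.
The state is a dict: "time": time; "q": joint angles; "dq": joint speeds; "tau": joint torques, N m; "tool_pos": TCP position; "orientation": TCP orientation; "force": force on the tool from outside, world axes, zero at the start; "moment": the same for the moment, N m; "width": finger opening in m.
Only numpy, scipy, OpenCV 4.12 (cv2) and the standard library are available. Lean on these libraries where they do the work, as an engineer would, in place of code of your own. Each camera call takes 0.05 s, during which the arm holds its last target.

## Task

Two circuit boards sit in hinged turn-over frames beneath the low bench shelf. Take the green grip that sticks out in front of the shelf and swing the green board right over to the other side, until it lies flat with its copper side up, ready for soldering; then let go. Leave the yellow board as it is.

Things in the scene. Friction and masses are not known exactly. Their poses are not given: they have to be found in the camera images.
- green_frame (a joint): Angle (rad) of the hinged aluminium frame with the green board; 150 mm along the hinge, 112 mm from hinge to outer edge, 12 mm thick. 0 = flat on the left (+y) of its hinge, component side up; pi/2 = upright; pi = flat on the right (-y), turned over, copper side up, at its stop. Starts at 0 to 0.5. Stiff hinge: stays at any angle where it is left; turning takes up to 7 N at the grip.
- green_grip (a point): Centre of the green grip: round sleeve, 16 mm across, 46 mm long, parallel to the hinge and 85 mm from it. It spins freely on its pin, so fingers can point straight down throughout the swing. It juts from the front of the frame, 12 mm clear of it; the low shelf's front edge is about 60 to 80 mm behind its centre. Site x: along the hinge, away from the robot; y: outwards from the hinge.
- green_hinge (a point): Point on the green frame's hinge line, 50 mm above the bench, in free air: centre of the upright circle (radius 85 mm) on which the grip's centre travels. Fixed axes: x along the hinge, away from the robot; y left; z up. Grip is at y = 85 cos(angle), z = 85 sin(angle) mm from here. The shelf's underside is 180 mm above the bench, its board 18 mm thick, goods on it up to 60 mm higher.
- yellow_grip (a point): Centre of the yellow grip (same sleeve) of the other, equal frame, which holds the yellow board; its hinge is about 270 mm to the left or to the right of the green one's, under the same shelf. To be left alone.

How it is judged:
By the outcome, as a careful person would: the job done as asked, in the order asked, and still so for the second after the job is handed in, with the robot touching nothing.
It also fails if it takes over 42 s, if anything falls off the work surface, if the arm or the gripper's body presses on something with over 40 N, if the wrist force passes 120 N, or if a joint passes its speed limit or range.

## Working session

There is one attempt and no reset: what is moved stays moved. The work goes in short steps, each a Python script; the robot and the scene stay as the last script left them, time stands still between calls to the robot, and variables do not carry over. Pictures are saved under pics/ and viewed, and the job is handed in when it is done.

```bash
mkdir -p pics; ls; python3 - <<'E'
from station import env
import cv2
for n in ("scene","top","wrist"):
    im=env.snapshot(n); cv2.imwrite(f"pics/{n}0.png",im[:,:,::-1]); 
    print(n,env.camera_model(n))
print(env.read_state())
E
```

```text
pics
scene {'vfov': 57.215997832292146, 'cx': 255.80982681356278, 'cy': 191.35121195124964, 'R': array([[-0.96948038,  0.24503736, -0.00803004],
       [ 0.23364632,  0.91349744, -0.3330643 ],
       [-0.07427777, -0.3247755 , -0.94286992]]), 't': array([ 0.50592268, -0.18508562,  0.81320004])}
top {'vfov': 47.046548162685625, 'cx': 258.1044949938221, 'cy': 185.50641823164887, 'R': array([[-0.02335775, -0.99971917, -0.00399915],
       [-0.97501991,  0.02366414, -0.2208533 ],
       [ 0.22088592, -0.00125938, -0.97529884]]), 't': array([0.11021659, 0.5490506 , 0.81805979])}
wrist {'vfov': 61.387767055789475, 'cx': 257.7632210257163, 'cy': 188.67148908360343, 'hand_eye': array([[ 9.72480298e-04, -9.60700414e-01, -2.77585607e-01,
         7.81539121e-02],
       [ 9.99999427e-01,  8.10258320e-04,  6.99114911e-04,
         1.50322602e-04],
       [-4.46723937e-04, -2.77586128e-01,  9.60700652e-01,
        -1.70090517e-01],
       [ 0.00000000e+00,  0.00000000e+00,  0.00000000e+00,
         1.00000000e+00]])}
{'time': 0.15, 'q': array([ 1.23337403e+00,  4.91409588e-01,  1.55927916e+00,  7.51480804e-06,
        1.09167119e+00, -1.05578607e-01]), 'dq': array([-1.17177990e-03, -2.60035546e-03, -2.99590713e-03,  8.32104309e-04,
        1.68218788e-05, -1.02799512e-03]), 'tau': array([ 1.28495427e-03, -6.12892699e+01, -2.58274215e+01,  6.92422385e-02,
        4.73450718e-02, -9.91489719e-05]), 'tool_pos': array([0.14351949, 0.60814033, 0.21421357]), 'orientation': array([-3.14083034e+00, -8.74874791e-05,  2.90974547e+00]), 'force': array([ 0.71664232,  0.66628467, -1.19906838]), 'moment': array([ 0.00208812, -0.00787488, -0.03545244]), 'width': 0.09511738829461806}
```

View pics/scene0.png

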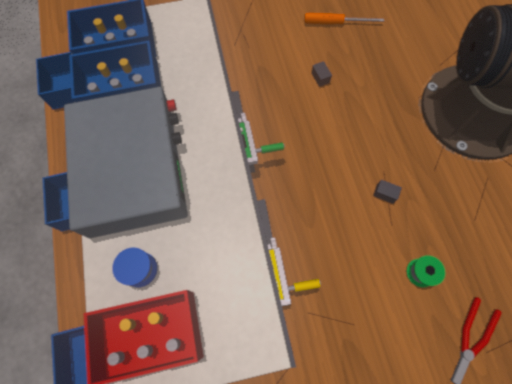

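View pics/top0.png

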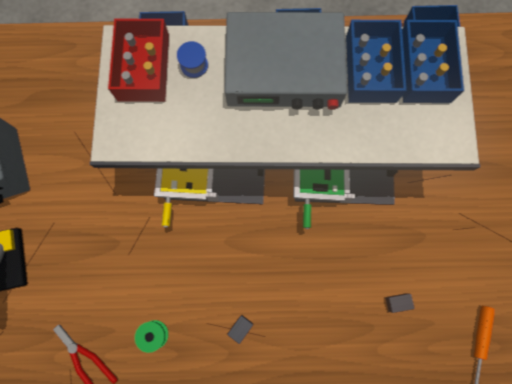

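View pics/wrist0.png

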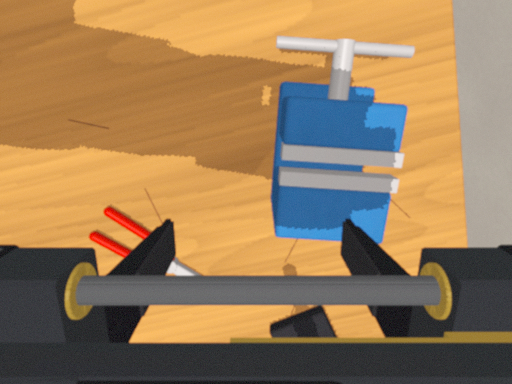

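The scene view shows the green grip at about (270,148) and the yellow one at (306,286). The top view shows green at (307,214) and yellow at (167,214), both jutting towards the robot with the frames near flat. I'll triangulate next.

```bash
cat > h.py <<'E'
import numpy as np, cv2
from station import env
def K(m):
    f=192/np.tan(np.radians(m["vfov"])/2); return np.array([[f,0,m["cx"]],[0,f,m["cy"]],[0,0,1]])
def P(n):
    m=env.camera_model(n); return K(m)@np.c_[m["R"],m["t"]]
def tri(a,b,Pa,Pb):
    X=cv2.triangulatePoints(Pa,Pb,np.array(a,float).reshape(2,1),np.array(b,float).reshape(2,1))[:,0]; return X[:3]/X[3]
def proj(Pm,X):
    u=Pm@np.r_[X,1]; return u[:2]/u[2]
def blob(im,lo,hi,roi):
    x0,y0,x1,y1=roi
    hsv=cv2.cvtColor(im,cv2.COLOR_RGB2HSV); m=cv2.inRange(hsv,lo,hi); k=np.zeros_like(m); k[y0:y1,x0:x1]=m[y0:y1,x0:x1]
    return k
def ends(k):
    ys,xs=np.nonzero(k); p=np.c_[xs,ys].astype(float); c=p.mean(0)
    w,v=np.linalg.eigh(np.cov((p-c).T)); d=v[:,1]; t=(p-c)@d
    return c,c+d*t.min(),c+d*t.max(),len(p),t.max()-t.min(),np.ptp((p-c)@v[:,0])
E
python3 - <<'E'
from h import *
S=cv2.imread("pics/scene0.png")[:,:,::-1].copy();T=cv2.imread("pics/top0.png")[:,:,::-1].copy()
def crop(im,x0,y0,x1,y1,s): return cv2.resize(im[y0:y1,x0:x1],None,fx=s,fy=s,interpolation=cv2.INTER_NEAREST)
a=crop(S,220,90,320,190,4);b=crop(T,280,155,380,255,4)
cv2.imwrite("pics/crop0.png",np.hstack([a,b])[:,:,::-1])
for nm,lo,hi,rs,rt in(("g",(50,120,40),(80,255,255),(258,135,295,160),(295,202,320,235)),("y",(22,150,80),(35,255,255),(292,275,325,297),(155,203,180,235))):
    es=ends(blob(S,lo,hi,rs)); et=ends(blob(T,lo,hi,rt)); print(nm,es,et,sep="\n")
    X=tri(es[0],et[0],P("scene"),P("top")); print(X, proj(P("scene"),X)-es[0],proj(P("top"),X)-et[0])
E
```

```text
g
(array([272.78504673, 146.71962617]), array([282.07123054, 145.58085314]), array([262.00509909, 148.04158079]), 107, np.float64(20.216449044361994), np.float64(5.833668454633708))
(array([306.67625899, 215.12230216]), array([307.01571521, 204.90089098]), array([306.31245682, 226.0767974 ]), 139, np.float64(21.18758091963416), np.float64(6.195846017925799))
[0.48787604 0.00445647 0.07005492] [-0.36939513 -0.20369404] [-0.17587326  0.21587233]
y
(array([306.66666667, 284.77027027]), array([319.09356229, 282.51570402]), array([294.187648  , 287.03429302]), 222, np.float64(25.312491250934634), np.float64(8.768303630399167))
(array([166.36111111, 214.11111111]), array([167.60149948, 202.7384025 ]), array([165.13618466, 225.34205457]), 180, np.float64(22.737696984794553), np.float64(7.826126067683972))
[0.49845313 0.27946198 0.05950899] [-0.12837403 -0.08593064] [-0.06989343  0.05752058]
```

View pics/crop0.png

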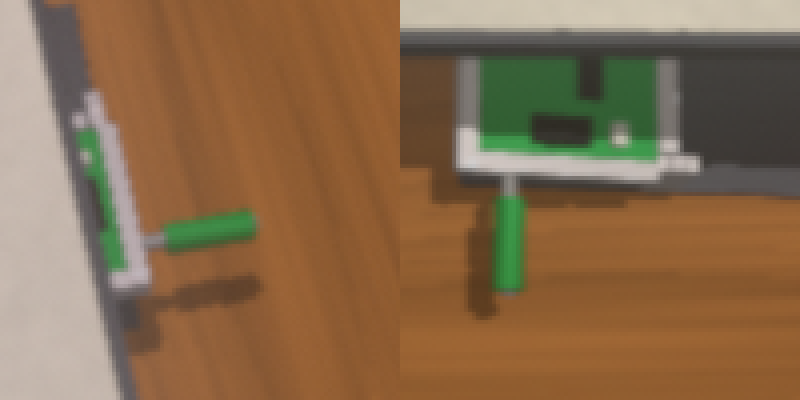

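```bash
python3 - <<'E'
from h import *
Pa,Pb=P("scene"),P("top")
pts={"near":((284,145.5),(307.2,228)),"far":((260.8,148.4),(307.6,203.8)),"frame outer":((255.5,162),(294.5,197.5)),"frame hinge":((243,115),(347,200))}
for k,(a,b) in pts.items():
    X=tri(a,b,Pa,Pb); print(k,X.round(4),(proj(Pa,X)-a).round(2))
for p,o in (((.25,.42,.25),(np.pi,0,np.pi)),((.47,.0045,.19),(np.pi,0,np.pi)),((.485,.0045,.05),(np.pi,0,np.pi)),((.485,-.165,.03),(np.pi,0,np.pi))): print(env.ik(p,o))
env.movep((.22,.42,.25),(np.pi,0,3.0))
env.movep((.45,.0045,.19),(np.pi,0,np.pi))
s=env.read_state(); print(s["time"],s["tool_pos"],s["orientation"],s["force"])
im=env.snapshot("wrist"); cv2.imwrite("pics/wrist1.png",im[:,:,::-1])
E
```

```text
near [0.4637 0.0038 0.0624] [-0.37 -0.21]
far [0.5112 0.0008 0.0664] [-0.05 -0.03]
frame outer [0.5269 0.0247 0.0577] [0.64 0.34]
frame hinge [ 0.5218 -0.0807  0.0625] [3.23 1.5 ]
[ 0.89864657  0.25764413  1.83507658  0.          1.04887195 -0.67214976]
[-0.13109563  0.30406327  1.95624525  0.          0.88128413 -1.70189196]
[-0.12701391  0.55031673  2.053119    0.          0.53815692 -1.69781024]
[-0.45691663  0.60998492  1.99814084  0.          0.53346689 -2.02771295]
2.7333 [0.45008537 0.00521521 0.19001342] [ 3.14150172e+00  1.46081380e-05 -3.14069339e+00] [0.0706232  0.80942296 0.24757508]
```

View pics/wrist1.png

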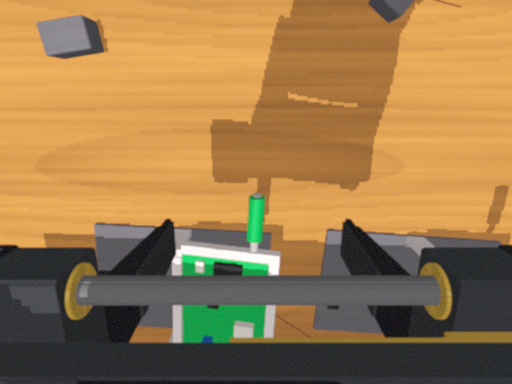

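The wrist view shows the green sleeve between the fingers, cols 249–265 and rows 195–243. Its outer end points at the robot and the frame lies below it in the image. I'll triangulate wrist with top and scene.

```bash
cat >> h.py <<'E'
from scipy.spatial.transform import Rotation as Ro
from scipy.optimize import least_squares
def Pw(s):
    m=env.camera_model("wrist"); T=np.eye(4); T[:3,:3]=Ro.from_euler("xyz",s["orientation"]).as_matrix(); T[:3,3]=s["tool_pos"]
    return K(m)@np.linalg.inv(T@m["hand_eye"])[:3]
def tri3(obs):
    A=[]
    for Pm,(u,v) in obs: A+= [ (u*Pm[2]-Pm[0]), (v*Pm[2]-Pm[1]) ]
    A=np.array(A); X=np.linalg.lstsq(A[:,:3],-A[:,3],rcond=None)[0]
    return X,[np.round(proj(Pm,X)-uv,1) for Pm,uv in obs]
E
python3 - <<'E'
from h import *
W=cv2.imread("pics/wrist1.png")[:,:,::-1].copy()
k=blob(W,(50,120,40),(80,255,255),(235,185,280,244)); e=ends(k); print(e)
s=env.read_state(); Pm=Pw(s);Pa,Pb=P("scene"),P("top")
f,n=(e[1],e[2]) if e[1][1]>e[2][1] else (e[2],e[1])
for nm,a,b,c in (("c",(272.6,146.9),(307.2,215.9),e[0]),("near",(284,145.5),(307.2,228),n),("far",(260.8,148.4),(307.6,203.8),f)):
    print(nm,tri3([(Pa,a),(Pb,b),(Pm,c)]),tri3([(Pb,b),(Pm,c)])[0],tri3([(Pa,a),(Pm,c)])[0])
E
```

```text
(array([255.39851852, 219.31851852]), array([257.04557282, 195.65515425]), array([253.83513941, 241.77971445]), 675, np.float64(46.2361539939218), np.float64(15.380409959866768))
c (array([0.48734849, 0.00317377, 0.06658808]), [array([-0.2, -0.2]), array([-0.2, -0. ]), array([-0.2, -0.5])]) [0.48677535 0.00319867 0.06949933] [0.48740764 0.00365588 0.0669844 ]
near (array([0.46388066, 0.00441799, 0.06422445]), [array([-0.3, -0.3]), array([-0.4,  0. ]), array([-0.5, -0.6])]) [0.46305841 0.00449258 0.06970538] [0.46389123 0.00531089 0.06493495]
far (array([0.51116313, 0.00129385, 0.06742623]), [array([ 0. , -0.1]), array([-0.2, -0. ]), array([-0.6, -0.1])]) [0.51065506 0.00138174 0.06914492] [0.51122577 0.00172567 0.06776114]
```

```bash
cat >> h.py <<'E'
YAW=-0.058
AX=np.array([np.cos(YAW),np.sin(YAW),0]); OUT=np.array([-np.sin(YAW),np.cos(YAW),0]); Z=np.array([0,0,1.])
ORI=(np.pi,0,np.pi+YAW)
E
python3 - <<'E'
from h import *
g=np.array([.4873,.0033,.066])-.003*AX
env.movep(g+np.array([0,0,.08-.019]),ORI)
r=env.servo_line(g-Z*.019,rate=.12,force_limit=15)
s=env.read_state(); print(r,s["time"],s["tool_pos"],s["force"])
f0=s["force"]
im=env.snapshot("wrist"); cv2.imwrite("pics/wrist2.png",im[:,:,::-1])
if not r:
    env.grab(30); s=env.read_state(); print(s["time"],s["width"],s["tool_pos"],s["force"]-f0,s["moment"])
    im=env.snapshot("wrist"); cv2.imwrite("pics/wrist3.png",np.hstack([im[100:300,130:390]])[:,:,::-1])
E
```

```text
False 3.9917 [0.48463353 0.00344327 0.04791981] [-0.21725901 -0.30275879  0.12376408]
5.2667 0.01519727277387096 [0.4843032  0.00317894 0.04699386] [-1.16947741 -4.09275366 -0.31060938] [-0.80207496  0.14730317  0.09685847]
```

View pics/wrist2.png

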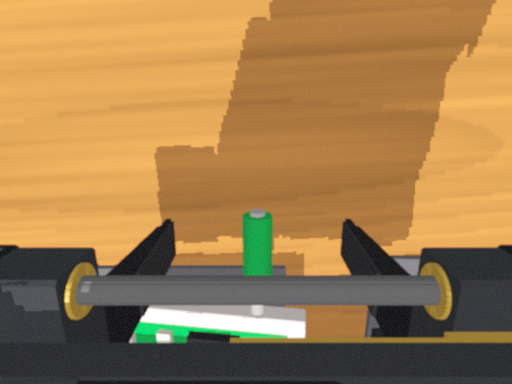

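View pics/wrist3.png

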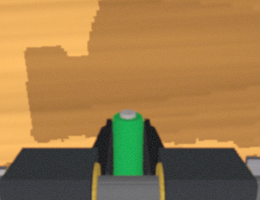

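The wrist views show the sleeve held centrally between the pads (width 15.2 mm, side force 4 N). Next is the start of the swing, logging radial force.

```bash
cat >> h.py <<'E'
def step(H,th,rate=.1,f0=np.zeros(3)):
    rad=np.cos(th)*OUT+np.sin(th)*Z; tan=-np.sin(th)*OUT+np.cos(th)*Z
    r=env.servo_line(H+.085*rad-.003*AX-.019*Z,rate=rate,force_limit=45)
    s=env.read_state(); F=s["force"]-f0
    print(f"{th:.2f} {r} t={s['time']:.2f} rad={F@rad:.1f} tan={F@tan:.1f} ax={F@AX:.1f} w={s['width']*1e3:.1f} M={s['moment'].round(2)}",(s['tool_pos']+.019*Z+.003*AX-H).round(4))
    return r,s
E
python3 - <<'E'
from h import *
g=np.array([.4873,.0033,.066]); th0=np.arcsin(.016/.085)
H=g-.085*(np.cos(th0)*OUT+np.sin(th0)*Z); print(H,th0)
for th in np.arange(th0+.12,1.0,.15):
    r,s=step(H,th)
    if r: break
E
```

```text
[ 0.48246084 -0.08004016  0.05      ] 0.18936501004440612
0.31 False t=5.57 rad=1.5 tan=2.1 ax=-1.0 w=15.1 M=[ 0.17  0.15 -0.03] [0.0047 0.081  0.0261]
0.46 False t=5.84 rad=9.0 tan=1.9 ax=-0.5 w=15.4 M=[1.33 0.09 0.01] [0.0044 0.0767 0.038 ]
0.61 False t=6.12 rad=17.6 tan=1.8 ax=-2.0 w=15.2 M=[2.32 0.25 0.05] [0.004  0.0707 0.0492]
0.76 False t=6.39 rad=25.1 tan=1.2 ax=-3.1 w=15.6 M=[2.98 0.39 0.07] [0.0036 0.0631 0.0595]
0.91 False t=6.67 rad=30.6 tan=0.8 ax=-4.7 w=15.6 M=[3.18 0.69 0.06] [0.003  0.0538 0.0684]
```

Radial force builds up outward. The measured tool path fits a circle centre about 3.5 mm higher, meaning the sleeve sits lower in the pads than assumed. I'll correct the centre and carry on, refitting as I go.

```bash
python3 - <<'E'
from h import *
H=np.array([ 0.48246084,-0.08004016,0.05])-.0007*OUT+.0035*Z
for th in np.arange(.88,1.65,.15):
    r,s=step(H,th)
    if r: break
E
```

```text
0.88 False t=6.92 rad=8.5 tan=0.7 ax=-2.3 w=15.4 M=[0.93 0.24 0.04] [0.0031 0.0545 0.0655]
1.03 False t=7.19 rad=11.1 tan=3.5 ax=-3.9 w=15.3 M=[ 0.67  0.56 -0.  ] [0.0024 0.0437 0.0733]
1.18 False t=7.47 rad=13.1 tan=2.8 ax=-3.8 w=15.2 M=[ 0.38  0.64 -0.01] [0.0018 0.0321 0.0791]
1.33 False t=7.74 rad=14.3 tan=3.4 ax=-5.5 w=15.4 M=[ 0.05  0.87 -0.  ] [0.0011 0.0198 0.0831]
1.48 False t=8.02 rad=14.8 tan=4.3 ax=-6.2 w=15.4 M=[-0.29  0.95 -0.01] [0.0004 0.007  0.0853]
1.63 False t=8.29 rad=14.0 tan=4.0 ax=-6.3 w=15.1 M=[-0.83  1.04 -0.02] [-0.0004 -0.006   0.0854]
```

```bash
python3 - <<'E'
from h import *
H=np.array([ 0.48246084,-0.08004016,0.05])-.0007*OUT+.0047*Z
for th in np.arange(1.78,2.95,.15):
    r,s=step(H,th)
    if r: break
im=env.snapshot("top"); cv2.imwrite("pics/top1.png",im[:,:,::-1])
E
```

```text
1.78 False t=8.57 rad=-0.3 tan=3.9 ax=-1.2 w=15.4 M=[-0.7   0.23 -0.08] [-0.0011 -0.0183  0.0828]
1.93 False t=8.84 rad=0.8 tan=4.3 ax=-1.1 w=15.3 M=[-0.64  0.2  -0.05] [-0.0018 -0.0301  0.0793]
2.08 False t=9.12 rad=0.6 tan=4.4 ax=-1.2 w=15.1 M=[-0.72  0.35 -0.03] [-0.0025 -0.0416  0.074 ]
2.23 False t=9.39 rad=1.2 tan=4.5 ax=-1.4 w=15.6 M=[-0.76  0.43 -0.02] [-0.0031 -0.0522  0.067 ]
2.38 False t=9.67 rad=4.4 tan=3.8 ax=-3.7 w=15.3 M=[-0.97  0.48  0.01] [-0.0037 -0.0617  0.0584]
2.53 False t=9.94 rad=4.7 tan=5.1 ax=-2.4 w=15.2 M=[-1.06  0.55  0.  ] [-0.0041 -0.0699  0.0484]
2.68 False t=10.22 rad=4.7 tan=4.7 ax=-2.3 w=15.2 M=[-1.21  0.55 -0.03] [-0.0045 -0.0764  0.0373]
2.83 False t=10.49 rad=6.1 tan=4.1 ax=-2.6 w=15.1 M=[-1.2   0.54 -0.07] [-0.0048 -0.0812  0.0255]
```

View pics/top1.png

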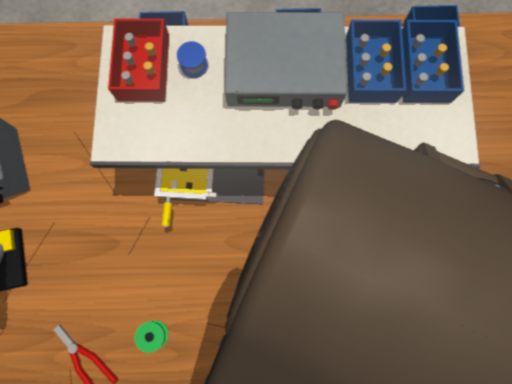

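The swing runs smoothly at 4–5 N tangential. The top view is blocked by the arm, but the yellow frame looks unchanged. Next I finish to the stop and feel for contact.

```bash
python3 - <<'E'
from h import *
H=np.array([ 0.48246084,-0.08004016,0.05])-.0007*OUT+.0047*Z
for th in (2.96,3.06,3.12): 
    r,s=step(H,th,rate=.06)
base=H-.085*OUT-.003*AX-.019*Z
for dz in (.0,.001,.002,.003,.004,.005,.006):
    env.servo_line(base-dz*Z,rate=.02); env.wait(.1)
    s=env.read_state(); print(dz,s["time"],s["force"].round(1),s["tool_pos"].round(4))
    if s["force"][2]>22: break
E
```

```text
2.96 False t=10.88 rad=6.3 tan=5.6 ax=-2.9 w=15.1 M=[-1.3   0.57 -0.  ] [-0.0049 -0.0838  0.0149]
3.06 False t=11.17 rad=6.7 tan=5.5 ax=-3.8 w=15.0 M=[-1.31  0.54 -0.03] [-0.005  -0.0849  0.0064]
3.12 False t=11.42 rad=7.0 tan=5.2 ax=-2.1 w=15.1 M=[-1.33  0.58  0.  ] [-0.005  -0.0851  0.0013]
0.0 11.7667 [-3.7 -7.1 -2.3] [ 0.4744 -0.1657  0.0354]
0.001 12.1167 [-6.2 -5.6  8.9] [ 0.4745 -0.1658  0.0352]
0.002 12.4667 [-8.5 -4.9 21.6] [ 0.4746 -0.1658  0.0349]
0.003 12.8167 [-11.2  -4.4  28.5] [ 0.4746 -0.1658  0.0344]
```

Force rose sharply (28 N) with almost no further motion: the stop is reached. I'll release, retreat and look.

```bash
python3 - <<'E'
from h import *
H=np.array([ 0.48246084,-0.08004016,0.0547])-.0007*OUT
base=H-.085*OUT-.003*AX-.019*Z
env.servo_line(base-.001*Z,rate=.03)
env.open()
s=env.read_state(); print(s["time"],s["force"],s["width"])
print(env.servo_line(base+.09*Z,rate=.1,force_limit=15))
env.servo_line(base+.19*Z-.07*AX,rate=.15)
s=env.read_state(); im=env.snapshot("wrist"); cv2.imwrite("pics/wrist4.png",im[:,:,::-1]); print(s["force"])
q=s["q"].copy(); q[0]-=1.0; env.move_j(q)
S=env.snapshot("scene");T=env.snapshot("top")
cv2.imwrite("pics/scene4.png",S[:,:,::-1]);cv2.imwrite("pics/top4.png",T[:,:,::-1])
c=lambda im,x0,y0:cv2.resize(im[y0:y0+130,x0:x0+130],None,fx=3,fy=3)
cv2.imwrite("pics/crop4.png",np.hstack([c(S,190,60),c(T,280,135)])[:,:,::-1])
print(env.read_state()["time"])
E
```

```text
14.4083 [-0.32076711  0.97315389  0.3348888 ] 0.09535365153596949
False
[-0.59716919 -0.0266793  -0.73379228]
18.125
```

View pics/wrist4.png

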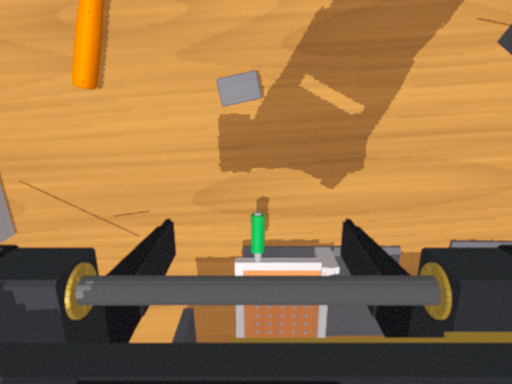

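View pics/top4.png

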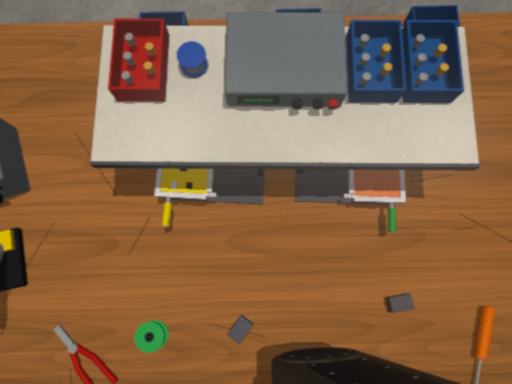

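View pics/crop4.png

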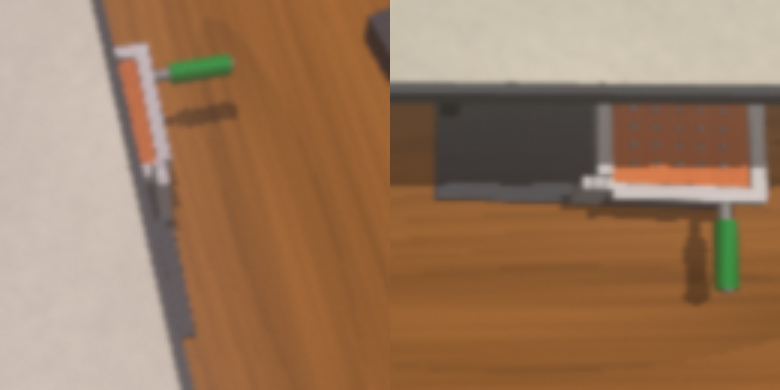

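Copper side is up on the right, and yellow is unchanged at (167,214). One height check by triangulation before handing in.

```bash
python3 - <<'E'
from h import *
X,r=tri3([(P("scene"),(256.7,82.8)),(P("top"),(392.3,219.8))]); print(X,r)
T=env.snapshot("top"); print(ends(blob(T,(22,150,80),(35,255,255),(155,203,180,235)))[0])
print(ends(blob(T,(50,120,40),(80,255,255),(380,202,405,240)))[0])
s=env.read_state(); print(s["time"],s["force"],abs(s["dq"]).max())
if abs(X[2]-.05)<.008: env.job_done(); print("done")
E
```

```text
[ 0.47773339 -0.16749936  0.04879645] [array([-0.3, -0.1]), array([-0.1,  0.2])]
[166.40449438 214.11235955]
[391.75539568 219.70503597]
18.175 [0.72923576 0.05388057 0.12693276] 0.00355366867765291
the job is handed in; nothing more can be done
done
```

I turned the green board over to the right, pressed it onto its stop, let go and handed the job in at about 18 s. It lies flat with its copper side up.

**How it went:** I found the green grip by triangulating across the cameras, gripped it at 30 N and swung it along its arc. My first estimate of the grip height was about 3–5 mm too high. The radial force rose to about 31 N part-way through, so I corrected the arc centre twice, and it stayed at 7 N or less for the rest of the swing.

**Last checks:**
- **Stop:** the vertical force rose to 28 N with almost no further motion, so the frame is on its stop.
- **Position:** after release the grip measured (0.478, −0.167, 0.049). The expected position at pi was (0.478, −0.165, 0.050), so it agrees within about 2 mm.
- **Pictures:** they show the copper side up.
- **Yellow board:** its grip is at the same pixel as before, within 0.05 px.
- **Robot:** the arm is clear of everything and the tool force is about zero.

No check failed at the end.

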